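Shut the chip guard, index the parts carousel and hold it

ROBOT

A 6-joint arm with a two-finger parallel gripper is mounted at the origin on a cart in front of the work surface, level with it; the furniture and walls round the work are solid. World frame = base frame: x ahead of the robot, y to its left, z up, the work surface at z = 0. Lengths are in m, angles in rad, forces in N, time in s.
With the tool pointing down it reaches from about 0.225 to 0.875 m from the base axis. Payload 3.4 kg.
Tool frame: the origin (TCP) lies on the centre line of the jaws, within the pads' length; the fingertips stand 22 mm ahead of it and the grasp point (between the pads) lies 3 mm ahead of it; z points along the fingers, y is the line along which they close (so a half turn about z gives the same grasp; the last joint's range is limited). The gripper opens to 85 mm and grips with 20 to 120 N. Pads are 22 mm wide; open, the fingers measure 114 mm over their backs; the gripper's body (76 mm by 85 mm) begins 54 mm behind the grasp point. The pads swing forward as they close: fully open they stand 13 mm farther back than shut.
Start: joints at [1.018, 0.276, 1.505, -0, 1.361, -0.121], TCP at [0.241, 0.522, 0.253] pointing down, gripper open.
Joint ranges: [-2.89, 2.89], [-0.75, 2.08], [0.22, 2.7], [-1.18, 4.32], [0.11, 2.71], [-2.7, 2.7]. Speed limits (rad/s): [2.57, 2.57, 3.14, 3.14, 3.14, 3.14].

INTERFACE

Orientations are given as a unit quaternion [w, x, y, z].
In Python, from rig import readout, optics, ticket gives the robot as it stands. The module is installed in compiled form; this text tells all that it offers.
- The arm moves only by the tool hand_motion, called after "Call:" in YAML: its name, and indented under it one key for each argument. Schema: {"type":"object","properties":{"segments":{"type":"object","properties":{"rows":{"type":"array","items":{"type":"array","items":{"type":"number"},"minItems":4,"maxItems":4},"minItems":1,"maxItems":5}},"additionalProperties":false,"required":["rows"]},"jaw":{"type":"number"},"grip_n":{"type":"number"},"only":{"type":"string"},"quiet":{"type":"boolean"},"lines":{"type":"string"}},"required":["segments"],"additionalProperties":false}. segments is an object whose key "rows" holds a list of rows, 1 to 5 of them, each of 4 numbers: dx, dy, dz in m, then a turn about the tool's z in rad; each row shifts and turns the commanded pose from where the row before left it, along the tool's axes as they then stand; what a row does not reach is not made up. A row lasts 1/12 s, in which the tool goes at most 0.0417 m and 0.125 rad, less where a joint would pass 70% of its speed; a pose out of reach is approached as far as the arm can. jaw is the finger opening in m, set as the call begins (left out keeps the last). The fingers move at their own pace and stop on an object; grip_n is the grip in N (left out, the last holds). Time passes only in rows, so rows that do not move let the fingers close. The tool returns the time, the measured TCP pose, the force, the opening and the grip force at its end. only (a regular expression) keeps the lines of the reply that match it, lines (a string "A,B") keeps lines A to B, and quiet returns only ok. Input that does not fit is refused with a message, and nothing moves.
- readout.get_state(): the state, without advancing time (a new reading comes with each control period).
- optics.get_image(name): name is "scene" or "top"; returns a dict with "img" (480x640x3 uint8, red, green, blue), "camera_matrix" (3x3 intrinsics, pixels), "T" (4x4, takes a point from camera to world coordinates). Camera axes: x right, y down, z forward; pixel columns grow to the right and rows downward; lengths in m; the calibration is good to about 2 mm. A picture is of the moment at which its call begins. There is no depth.
- ticket.sign_off(): hands the job in; it is judged then, once.
The state is a dict: "clock": time; "qpos": joint angles; "qd": joint speeds; "effort": joint torques, N m; "position": TCP position; "ee_rot": TCP orientation; "contact_force": force on the tool from outside, world axes, zero at the start; "moment": the same for the moment, N m; "width": finger opening in m; "gripper_force": force on a finger pad.
Only numpy, scipy, OpenCV 4.12 (cv2) and the standard library are available. Lean on these libraries where they do the work, as an engineer would, in place of code of your own. Each camera call takes 0.05 s, during which the arm holds its last target. There are 200 camera calls.

TASK

Push the swung-out guard at the right side of the parts carousel shut until it seats on its catch; leave the carousel unturned until then. Then turn the carousel so that its one tall canister stands squarely at the pointer at the front, and finish while still gripping the tall canister there, holding the carousel still. Keep the guard shut and leave the nut, bolt, spool and tape measure standing around it where they are.

Things in the scene. Friction and masses are not known exactly. Their poses are not given: they have to be found in the camera images.
- fixture: grey base plate of the carousel, fixed to the bench, 260 mm (its x, from -130 to +130) by 290 mm (its y, from -165 to +125) by 14 mm thick. Origin: on the bench, under the carousel's axis. Its -x axis is the front, where the pointer stands; +y is its left, -y its right, where the guard is. Turned at most 0.15 rad from the world axes.
- pointer (a point): tip of the small steel pointer block (20 mm wide, top 41 mm above the bench) at the front edge of the base plate, 115 mm in front (-x of the fixture) of the carousel's axis
- carousel (a joint): angle of the turntable, counter-clockwise seen from above positive; 0 (or a whole turn, 6.283) when the tall canister is exactly at the pointer, so that its place in the fixture's frame is (-80 cos q, -80 sin q) mm. Starts anywhere except near the pointer and can be turned either way (stops only at -6.5 and 12.8). Turns with light friction (about 1 N at the canisters) and stays where it is left.
- carousel_hub (a point): top centre of the turntable's round hub, on its vertical axis, 70 mm above the bench. The steel turntable is a disc of 226 mm diameter, top 36 mm above the bench, with five round lidded aluminium canisters, 48 mm diameter, evenly spaced with their centres 80 mm from the axis. Four are low (50 mm tall, tops 86 mm above the bench), one is tall.
- tall_top (a point): centre of the flat top of the tall canister: 48 mm diameter, 105 mm tall, top 141 mm above the bench. It is fixed to the turntable. (The rules call the canister's body carousel_c3.)
- guard (a joint): angle of the guard, 0 when shut, growing as its free end swings out to the fixture's right (-y) about the hinge at its rear end; starts 0.35 to 0.7. Stiff enough to stay where it is left. Over the last 0.08 rad its front edge has to be pushed past a sprung roller (about 4 N more at the free end); below about 0.035 rad the roller pulls it home to 0 and keeps it there.
- guard_hinge (a point): on the guard's vertical hinge axis, at the guard's top, 96 mm above the bench; 90 mm behind (+x) and 140 mm to the right (-y) of the carousel's axis. The guard is an upright panel 6 mm thick (rims 9 mm), 150 mm long, from 18 to 96 mm above the bench; the hinge pin reaches 110 mm. Shut, it lies along the fixture's x axis, free end to the front, beside a steel catch post 64 mm high.
- guard_push (a point): point on the guard's outer face (the side away from the carousel), 110 mm from the hinge axis, 63 mm above the bench: a good place to push. Its y axis is normal to the panel, its -y pointing outward, its -x along the panel to the free end.
- nut_n1: loose rusty hex nut, 34x36x16 mm, lying on the front right of the base plate; leave it. Origin: centre of its underside
- bolt_stand_d: loose bolt, 22x21x52 mm, standing on its head on the rear left of the base plate; leave it. Origin: centre of its underside
- spacer_spool: loose rusty spool, 34 mm diameter, 54 mm tall, on the bench to the right of the base plate; leave it. Origin: centre of its underside
- tape_measure: loose yellow tape measure, 36x78x60 mm, on the bench to the right of the spool; leave it. Origin: centre of its underside

How it is judged:
On the way, in this order (a step that is already met when the one before it is completed fails the run):
1. the guard is shut on its catch (value of joint guard below 0.025 rad), for 0.2 s.
2. the tall canister stands at the pointer (x of tall_top in the frame of fixture below -0.07 m and y of tall_top in the frame of fixture between -0.006 and 0.006 m), for 0.2 s.
At the end, for the whole second after the job is handed in: the guard is shut on its catch (within 0.025 rad), the tall canister stands at the pointer within 6 mm to either side, the carousel is still (under 0.05 rad/s) and the fingers still grip the tall canister with more than 3 N (all of step 2 and value of joint guard below 0.025 rad and velocity of joint carousel between -0.05 and 0.05 rad/s and contact force between the fingers and carousel_c3 above 3 N); the arm keeps its last pose, push and grip.
It fails at once if the carousel is turned (tall canister moved over 15 mm) while the guard is still open (value of joint guard above 0.06 rad and distance of tall_top from where it was at the start of the episode above 0.015 m).
It fails at once if the nut, the bolt, the spool or the tape measure is moved over 25 mm (distance of any of nut_n1, bolt_stand_d, spacer_spool, tape_measure from where it was at the start of the episode above 0.025 m).
It also fails if it takes over 61 s, if anything falls off the work surface, if the arm or the gripper's body presses on something with over 40 N, if the wrist force passes 120 N, or if a joint passes its speed limit or range.

## Working session

There is one attempt and no reset: what is moved stays moved. The work goes in short steps, Python scripts to look and compute and a tool call to move; the robot and the scene stay as the last step left them, time stands still between calls to the robot, and variables do not carry over. Pictures are saved under pics/ and viewed, at most 10 in all, crops included, and the job is handed in when it is done.

```bash
mkdir -p pics; python3 - <<'E'
from rig import readout, optics
import cv2,numpy as np
for n in("scene","top"):
    r=optics.get_image(n);cv2.imwrite(f"pics/{n}0.png",r["img"][:,:,::-1]);print(n,r["camera_matrix"].round(1).tolist(),r["T"].round(4).tolist())
s=readout.get_state();print(s)
E
```

```text
scene [[583.4, 0.0, 321.6], [0.0, 583.4, 239.9], [0.0, 0.0, 1.0]] [[0.4394, -0.7109, 0.5492, -0.0871], [-0.8983, -0.3432, 0.2744, -0.4034], [-0.0066, -0.6139, -0.7894, 0.9977], [0.0, 0.0, 0.0, 1.0]]
top [[501.5, 0.0, 314.6], [0.0, 501.5, 237.5], [0.0, 0.0, 1.0]] [[-0.0114, -0.9658, 0.2589, 0.2558], [-0.9999, 0.0101, -0.0064, -0.0637], [0.0035, -0.259, -0.9659, 1.2061], [0.0, 0.0, 0.0, 1.0]]
{'clock': 0.1, 'qpos': array([ 1.01801279e+00,  2.76521286e-01,  1.50600622e+00, -1.83179588e-05,
        1.36072390e+00, -1.21018439e-01]), 'qd': array([-0.00145895, -0.00198026, -0.002806  , -0.00111638,  0.00183398,
        0.00075517]), 'effort': array([ 8.69022242e-04, -4.17705202e+01, -2.46406513e+01, -1.88627773e-04,
        5.76886101e-03,  2.56953865e-05]), 'position': array([0.24040805, 0.52184128, 0.25253229]), 'ee_rot': array([-2.65708541e-04,  2.14207626e-01,  9.76787799e-01, -7.85710174e-04]), 'contact_force': array([-0.64912049, -0.14575425, -0.11544747]), 'moment': array([ 0.02587316, -0.03811998,  0.00055994]), 'gripper_force': 0.0, 'width': 0.08529967975418776}
```

View pics/top0.png

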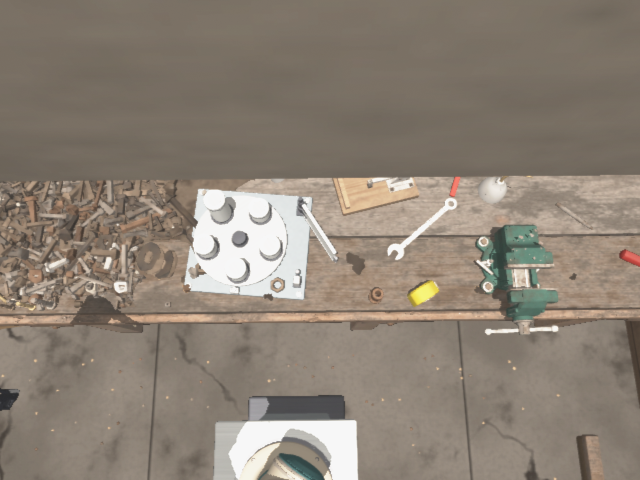

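View pics/scene0.png

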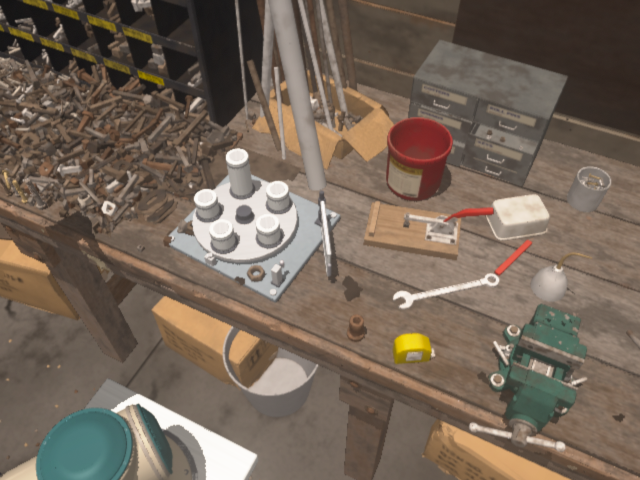

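The top view shows the hub near (239,239), the tall canister top near (214,201), the pointer near (238,291), the guard from (303,203) to (337,258), the nut at (278,285), the spool at (376,294) and the tape at (424,292). In the scene view the tall top is near (237,157), the hub near (244,209), and the guard runs from (322,200) to (330,270). I'll enlarge the top view for accurate pixels.

```bash
cat > h.py <<'E'
import numpy as np
from rig import optics
from scipy.spatial.transform import Rotation as R
def ray(r,p):
    d=np.linalg.solve(r["camera_matrix"],[p[0],p[1],1.]); return r["T"][:3,3],r["T"][:3,:3]@d
def onz(r,p,z):
    o,d=ray(r,p); return o+d*(z-o[2])/d[2]
def pix(r,P):
    c=r["T"][:3,:3].T@(np.array(P)-r["T"][:3,3]); q=r["camera_matrix"]@c; return q[:2]/q[2]
E
python3 - <<'E'
import cv2
a=cv2.imread("pics/top0.png")[170:310,170:350];cv2.imwrite("pics/topc.png",cv2.resize(a,None,fx=4,fy=4,interpolation=cv2.INTER_CUBIC))
a=cv2.imread("pics/scene0.png")[140:300,160:350];cv2.imwrite("pics/scenec.png",cv2.resize(a,(760,600) if 0 else None,fx=3.7,fy=3.7,interpolation=cv2.INTER_CUBIC))
E
```

```text
(no output)
```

View pics/topc.png

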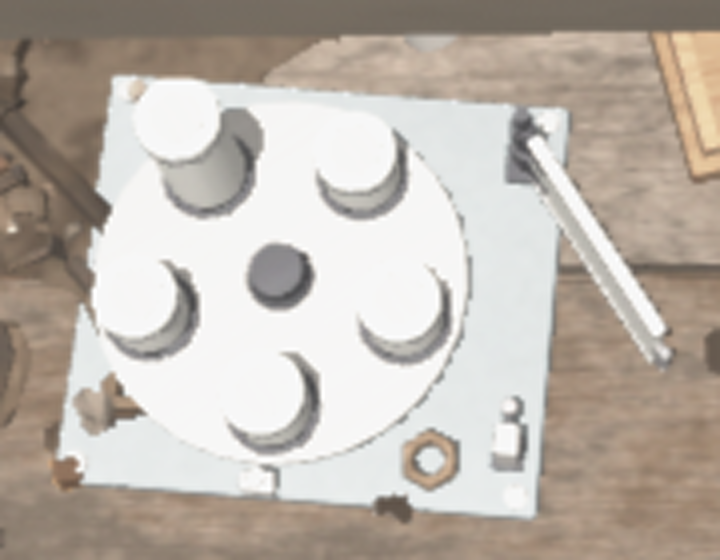

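View pics/scenec.png

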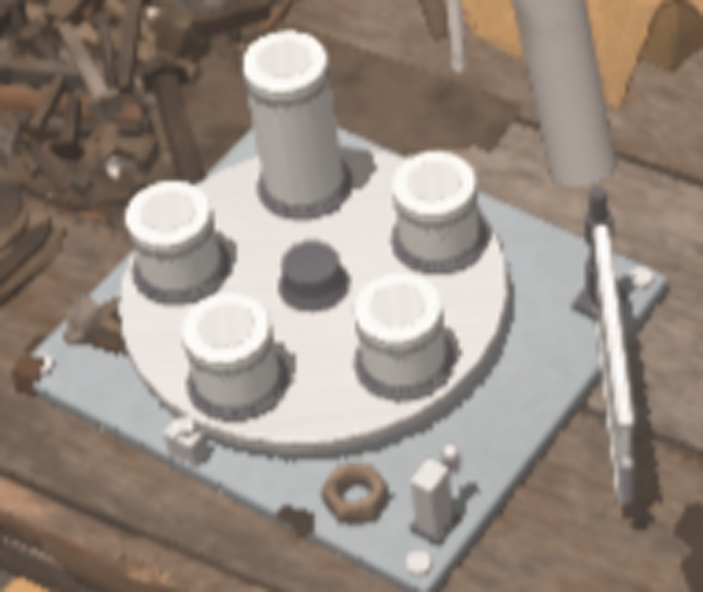

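The crops show, in crop pixels:

- **Top crop:**
  - Hub (278,272), tall top (178,122).
  - Plate corners (112,77), (570,108), (533,517) and (58,483).
  - Hinge pin (522,118), guard free-end top (662,332).
  - Bolt tip peeking out near (135,90).
- **Scene crop:** hub (312,258), tall top (286,60), guard free-end top corner (625,425).

```bash
cat > m.py <<'E'
from h import *
t=optics.get_image("top");s=optics.get_image("scene")
ct=lambda x,y:((x+.5)/4-.5+170,(y+.5)/4-.5+170)
cs=lambda x,y:((x+.5)/3.7-.5+160,(y+.5)/3.7-.5+140)
for n,a,b,z in[("hub",(278,272),(312,258),.07),("tall",(178,122),(286,60),.141),("pin",(522,116),(597,192),.11),("free",(664,333),(627,423),.096)]:
    print(n,onz(t,ct(*a),z).round(4),onz(s,cs(*b),z).round(4))
c=np.array([onz(t,ct(*p),.014)[:2] for p in[(112,77),(570,108),(533,517),(58,483)]])  #RL RR FR FL
print(c.round(4),[np.linalg.norm(c[i]-c[i-1]).round(3) for i in range(4)])
ex=(c[0]+c[1]-c[2]-c[3]);ey=(c[0]+c[3]-c[1]-c[2]);print("yaw",np.arctan2(ex[1],ex[0]),np.arctan2(-ey[0],ey[1]))
yaw=np.arctan2(ex[1],ex[0])*.5+.5*np.arctan2(-ey[0],ey[1])
Rm=np.array([[np.cos(yaw),-np.sin(yaw)],[np.sin(yaw),np.cos(yaw)]])
print("org from corners",c.mean(0)-Rm@[0,-.02])
for n,p,z in[("spool",(376,291),.054),("tape",(424,290),.06),("pointer",ct(262,468),.041),("nut",ct(431,460),.03)]:print(n,onz(t,p,z).round(3))
E
python3 m.py
```

```text
hub [0.5618 0.1058 0.07  ] [0.5605 0.1019 0.07  ]
tall [0.6304 0.1536 0.141 ] [0.6324 0.1526 0.141 ]
pin [ 0.6429 -0.0385  0.11  ] [ 0.6434 -0.0381  0.11  ]
free [ 0.5166 -0.1183  0.096 ] [ 0.5158 -0.1179  0.096 ]
[[ 0.7055  0.2224]
 [ 0.6818 -0.0665]
 [ 0.4242 -0.0418]
 [ 0.4477  0.242 ]] [np.float64(0.259), np.float64(0.29), np.float64(0.259), np.float64(0.285)]
yaw -0.0856726268844669 -0.08208907842284575
org from corners [0.56647274 0.10894218]
spool [ 0.435 -0.212  0.054]
tape [ 0.435 -0.322  0.06 ]
pointer [0.451 0.116 0.041]
nut [0.456 0.018 0.03 ]
```

Everything agrees: the panel measures 150 mm, the canister radius about 81 mm, yaw is about -0.083, and the axis is near (0.5645, 0.107). The guard sits at about 0.65 rad. Next I turn the tool so its x axis lies along the push direction, with the fingers shut, and move to outside the guard.

Call:
hand_motion:
  segments: {"rows":[[0,0,0,0.1156],[0,0,0,0.1156],[0,0,0,0.1156],[0,0,0,0.1156],[0,0,0,0.1156]]}
  jaw: 0
  grip_n: 30

```text
clock: 0.62
position: [0.2406, 0.5221, 0.253]
ee_rot: [-0.0, 0.486, 0.874, -0.0]
contact_force: [1.3, -0.2, -0.3]
width: 0.0252
gripper_force: 0.0
```

Call:
hand_motion:
  segments: {"rows":[[-0.0367,-0.0034,0,0],[-0.0367,-0.0034,0,0],[-0.0367,-0.0034,0,0],[-0.0367,-0.0034,0,0],[-0.0367,-0.0034,0,0]]}

```text
clock: 1.03
position: [0.3241, 0.3563, 0.2531]
ee_rot: [0.0, 0.483, 0.875, -0.0]
contact_force: [1.0, 0.0, 0.0]
width: 0.0002
gripper_force: 0.0
```

Call:
hand_motion:
  segments: {"rows":[[-0.0367,-0.0034,0,0],[-0.0367,-0.0034,0,0],[-0.0367,-0.0034,0,0],[-0.0367,-0.0034,0,0],[-0.0367,-0.0034,0,0]]}

```text
clock: 1.45
position: [0.4074, 0.1917, 0.2534]
ee_rot: [0.0, 0.484, 0.875, 0.0]
contact_force: [1.8, 0.2, -1.0]
width: -0.0002
gripper_force: 0.0
```

Call:
hand_motion:
  segments: {"rows":[[-0.0367,-0.0034,0,0],[-0.0367,-0.0034,0,0],[-0.0367,-0.0034,0,0],[-0.0367,-0.0034,0,0],[-0.0367,-0.0034,0,0]]}

```text
clock: 1.87
position: [0.4907, 0.0272, 0.2533]
ee_rot: [0.0, 0.484, 0.875, 0.0]
contact_force: [1.1, 1.3, -0.1]
width: 0.0001
gripper_force: 0.0
```

Call:
hand_motion:
  segments: {"rows":[[-0.0367,-0.0034,0,0],[-0.0367,-0.0034,0,0],[-0.0367,-0.0034,0,0],[-0.0367,-0.0034,0,0],[0,0,0,0]]}

```text
clock: 2.28
position: [0.5601, -0.1089, 0.2526]
ee_rot: [0.002, 0.486, 0.874, -0.001]
contact_force: [1.0, 0.6, 0.2]
width: -0.0006
gripper_force: 0.0
```

Call:
hand_motion:
  segments: {"rows":[[-0.0375,-0.002,0,0],[0,0,0.037,0],[0,0,0.036,0],[0,0,0.036,0],[0,0,0.036,0]]}

```text
clock: 2.7
position: [0.5749, -0.1351, 0.1069]
ee_rot: [0.0, 0.484, 0.875, 0.0]
contact_force: [0.5, -0.2, -0.0]
width: -0.0
gripper_force: 0.0
```

Call:
hand_motion:
  segments: {"rows":[[0,0,0.036,0],[0,0,0,0]]}

```text
clock: 2.87
position: [0.5698, -0.1332, 0.0655]
ee_rot: [-0.007, 0.484, 0.875, -0.001]
contact_force: [-1.2, 0.4, 0.2]
width: 0.0
gripper_force: 0.0
```

```bash
python3 - <<'E'
from rig import optics
import cv2
cv2.imwrite("pics/sc1.png",cv2.resize(optics.get_image("scene")["img"][140:360,190:480,::-1],None,fx=2.7,fy=2.7,interpolation=2))
E
```

```text
(no output)
```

View pics/sc1.png

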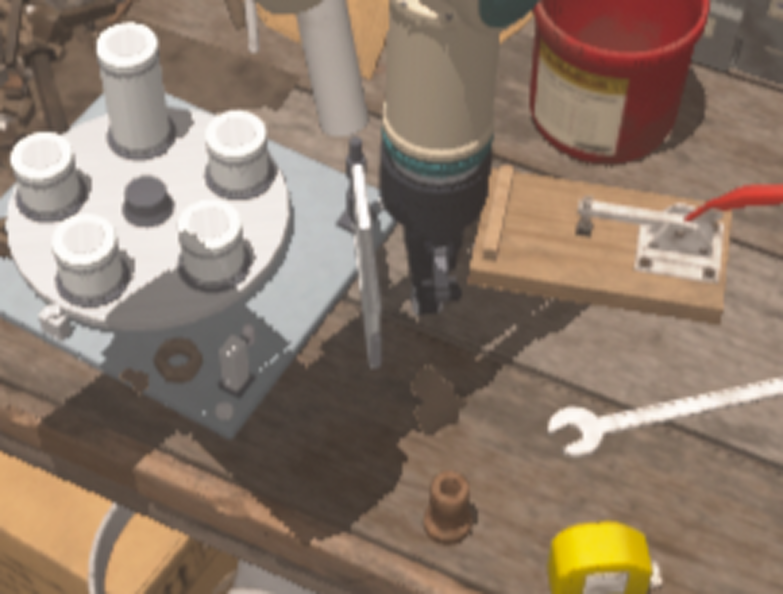

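The fingertips at (430,305) stand just outside the panel, clear of the spool and tape. I'll sweep the guard shut along the hinge arc.

Call:
hand_motion:
  segments: {"rows":[[0.013,0,0,0],[0.013,0,0,0],[0.0056,-0.0004,0,0.05],[0.0056,-0.0004,0,0.05],[0.0056,-0.0004,0,0.05]]}

```text
clock: 3.33
position: [0.5526, -0.0982, 0.0753]
ee_rot: [0.002, 0.549, 0.836, 0.001]
contact_force: [0.9, -0.9, 0.2]
width: -0.0001
gripper_force: 0.0
```

Call:
hand_motion:
  segments: {"rows":[[0.0056,-0.0004,0,0.05],[0.0056,-0.0004,0,0.05],[0.0056,-0.0004,0,0.05],[0.0056,-0.0004,0,0.05],[0.0056,-0.0004,0,0.05]]}

```text
clock: 3.75
position: [0.5421, -0.0722, 0.0753]
ee_rot: [0.002, 0.649, 0.761, 0.001]
contact_force: [-0.7, -0.6, 0.1]
width: 0.0001
gripper_force: 0.0
```

Call:
hand_motion:
  segments: {"rows":[[0.0056,-0.0004,0,0.05],[0.0056,-0.0004,0,0.05],[0.0056,-0.0004,0,0.05],[0.0056,-0.0004,0,0.05],[0.0056,-0.0004,0,0.04]]}

```text
clock: 4.17
position: [0.5382, -0.046, 0.0753]
ee_rot: [0.003, 0.734, 0.679, 0.0]
contact_force: [-2.2, -1.5, -0.4]
width: -0.0002
gripper_force: 0.0
```

```bash
python3 - <<'E'
from rig import optics
import cv2
cv2.imwrite("pics/sc2.png",cv2.resize(optics.get_image("scene")["img"][140:360,190:480,::-1],None,fx=2.7,fy=2.7,interpolation=2))
E
```

```text
(no output)
```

View pics/sc2.png

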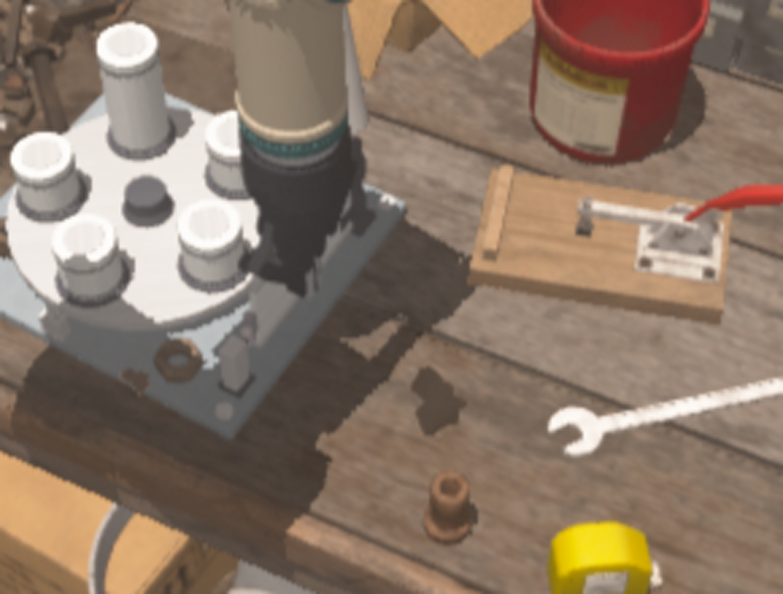

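The guard is moving with the fingers and is nearly at the post. I'll push it straight home with fine rows.

Call:
hand_motion:
  segments: {"rows":[[0.002,0,0,0],[0.002,0,0,0],[0.001,0,0,0],[0,0,0,0]]}

```text
clock: 4.55
position: [0.5385, -0.044, 0.075]
ee_rot: [0.004, 0.733, 0.68, -0.002]
contact_force: [-3.8, -14.3, 4.3]
width: -0.0001
gripper_force: 0.0
```

Call:
hand_motion:
  segments: {"rows":[[0.002,0,0,0],[0.002,0,0,0],[0,0,0,0]]}

```text
clock: 4.8
position: [0.5386, -0.0435, 0.0751]
ee_rot: [0.006, 0.732, 0.681, -0.004]
contact_force: [-5.7, -25.9, 4.0]
width: 0.0001
gripper_force: 0.0
```

The force rises to 26 N with no further travel, and the TCP offset from the hinge line matches the shut angle, so the guard is at its stop. I'll back off, rise, open and turn the tool to the radial direction of the tall canister.

Call:
hand_motion:
  segments: {"rows":[[-0.015,0,0,0],[-0.03,0,0,0],[0,0,-0.04,0],[0,0,-0.04,0],[0,0,-0.04,0]]}

```text
clock: 5.22
position: [0.5346, -0.0811, 0.1952]
ee_rot: [0.0, 0.734, 0.679, 0.001]
contact_force: [0.6, 0.4, -0.6]
width: -0.0
gripper_force: 0.0
```

Call:
hand_motion:
  segments: {"rows":[[0,0,-0.036,0.111],[0,0,0,0.111],[0,0,0,0.111],[0,0,0,0.111],[0,0,0,0.111]]}
  jaw: 0.085

```text
clock: 5.63
position: [0.5351, -0.0805, 0.2308]
ee_rot: [0.001, 0.893, 0.45, 0.002]
contact_force: [0.1, -0.3, -0.4]
width: 0.0602
gripper_force: 0.0
```

Call:
hand_motion:
  segments: {"rows":[[0,0,0,0.111],[0,0,0,0.111],[0,0,0,0.111],[0,0,0,0]]}

```text
clock: 5.97
position: [0.535, -0.0806, 0.2302]
ee_rot: [0.0, 0.955, 0.297, 0.001]
contact_force: [0.8, -0.2, 0.3]
width: 0.085
gripper_force: 0.0
```

```bash
python3 - <<'E'
from h import *
import cv2
t=optics.get_image("top");im=t["img"];cv2.imwrite("pics/top2.png",cv2.resize(im[170:310,170:350,::-1],None,fx=4,fy=4,interpolation=2))
s=optics.get_image("scene")["img"];cv2.imwrite("pics/sc3.png",cv2.resize(s[140:300,160:350,::-1],None,fx=3.7,fy=3.7,interpolation=2))
E
```

```text
(no output)
```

View pics/sc3.png

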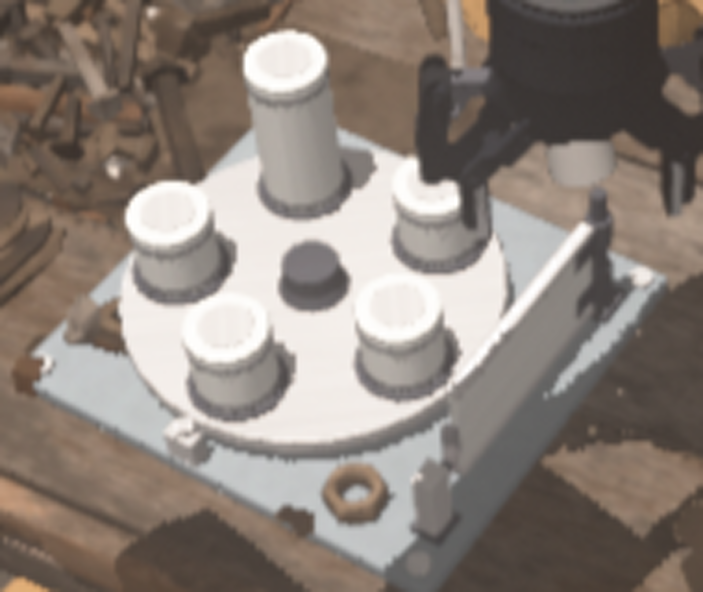

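The guard lies shut beside its post (free end near (448,390) in the crop) and the carousel is unmoved. Now I go over the tall canister.

Call:
hand_motion:
  segments: {"rows":[[0.0302,-0.0197,0,0],[0.0302,-0.0197,0,0],[0.0302,-0.0197,0,0],[0.0302,-0.0197,0,0],[0.0302,-0.0197,0,0]]}

```text
clock: 6.48
position: [0.6038, 0.0872, 0.2292]
ee_rot: [-0.0, 0.954, 0.299, 0.001]
contact_force: [0.2, -0.8, 0.3]
width: 0.0853
gripper_force: 0.0
```

Call:
hand_motion:
  segments: {"rows":[[0.0302,-0.0197,0,0],[0.0304,-0.0197,0,0],[0,0,0,0],[0,0,0,0]]}

```text
clock: 6.82
position: [0.6311, 0.1543, 0.2283]
ee_rot: [-0.0, 0.954, 0.3, 0.0]
contact_force: [-0.5, -1.3, -0.4]
width: 0.0849
gripper_force: 0.0
```

```bash
python3 -c "
from h import *
s=optics.get_image('scene');print(onz(s,(448.5/3.7-.5+160,390.5/3.7-.5+140),.096))"
```

```text
[ 0.4943207  -0.02376975  0.096     ]
```

Call:
hand_motion:
  segments: {"rows":[[0,0.001,0.036,0],[0,0,0.036,0],[0,0,0.036,0],[0,0,0,0]]}

```text
clock: 7.2
position: [0.6259, 0.1491, 0.1136]
ee_rot: [-0.001, 0.955, 0.297, -0.007]
contact_force: [-1.1, -0.6, -0.6]
width: 0.0846
gripper_force: 0.0
```

Call:
hand_motion:
  segments: {"rows":[[0,0,0,0],[0,0,0,0],[0,0,0,0],[0,0,0,0],[0,0,0,0]]}
  jaw: 0.03
  grip_n: 20

```text
clock: 7.62
position: [0.6333, 0.1516, 0.1237]
ee_rot: [0.0, 0.955, 0.297, 0.003]
contact_force: [0.1, -1.0, 6.8]
width: 0.0473
gripper_force: 21.0
```

Gripped: the width is 47 mm and the force 21 N. I'll turn it counter-clockwise along the 80 mm circle, with the tool turning along.

Call:
hand_motion:
  segments: {"rows":[[-0.0004,-0.008,0,-0.1],[-0.0004,-0.008,0,-0.1],[-0.0004,-0.008,0,-0.1],[-0.0004,-0.008,0,-0.1],[-0.0004,-0.008,0,-0.1]]}

```text
clock: 8.03
position: [0.605, 0.1784, 0.1237]
ee_rot: [0.002, 0.85, 0.527, 0.004]
contact_force: [4.7, -0.1, 4.5]
width: 0.0476
gripper_force: 21.7
```

Call:
hand_motion:
  segments: {"rows":[[-0.0004,-0.008,0,-0.1],[-0.0004,-0.008,0,-0.1],[-0.0004,-0.008,0,-0.1],[-0.0004,-0.008,0,-0.1],[-0.0004,-0.008,0,-0.1]]}

```text
clock: 8.45
position: [0.5671, 0.1882, 0.1236]
ee_rot: [0.003, 0.693, 0.721, 0.005]
contact_force: [5.3, 4.5, 0.9]
width: 0.0477
gripper_force: 22.6
```

Call:
hand_motion:
  segments: {"rows":[[0,0,0,0]]}

```text
clock: 8.53
position: [0.5661, 0.1882, 0.1236]
ee_rot: [0.002, 0.693, 0.721, 0.005]
contact_force: [5.0, 4.2, 2.3]
width: 0.0476
gripper_force: 22.9
```

Call:
hand_motion:
  segments: {"rows":[[-0.0004,-0.008,0,-0.1],[-0.0004,-0.008,0,-0.1],[-0.0004,-0.008,0,-0.1],[-0.0004,-0.008,0,-0.1],[-0.0004,-0.008,0,-0.1]]}

```text
clock: 8.95
position: [0.5286, 0.178, 0.1235]
ee_rot: [0.003, 0.493, 0.87, 0.005]
contact_force: [3.0, 7.3, 4.4]
width: 0.0477
gripper_force: 23.8
```

Call:
hand_motion:
  segments: {"rows":[[-0.0004,-0.008,0,-0.1],[-0.0004,-0.008,0,-0.1],[-0.0004,-0.008,0,-0.1],[-0.0004,-0.008,0,-0.1],[-0.0004,-0.008,0,-0.1]]}

```text
clock: 9.37
position: [0.4999, 0.1501, 0.1235]
ee_rot: [0.004, 0.263, 0.965, 0.004]
contact_force: [0.8, 9.9, 5.9]
width: 0.0479
gripper_force: 23.6
```

Call:
hand_motion:
  segments: {"rows":[[-0.0004,-0.008,0,-0.1],[-0.0004,-0.008,0,-0.1],[-0.0004,-0.008,0,-0.1],[-0.0004,-0.008,0,-0.1],[0,0,0,0]]}

```text
clock: 9.78
position: [0.4887, 0.1184, 0.1235]
ee_rot: [0.004, 0.067, 0.998, 0.002]
contact_force: [-1.1, 6.9, 7.1]
width: 0.0478
gripper_force: 22.3
```

```bash
python3 - <<'E'
from h import *
import cv2
s=optics.get_image("scene")["img"];cv2.imwrite("pics/sc4.png",cv2.resize(s[140:300,160:350,::-1],None,fx=3.7,fy=3.7,interpolation=2))
t=optics.get_image("top")["img"];cv2.imwrite("pics/top4.png",cv2.resize(t[170:310,170:350,::-1],None,fx=4,fy=4,interpolation=2))
E
```

```text
(no output)
```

View pics/sc4.png

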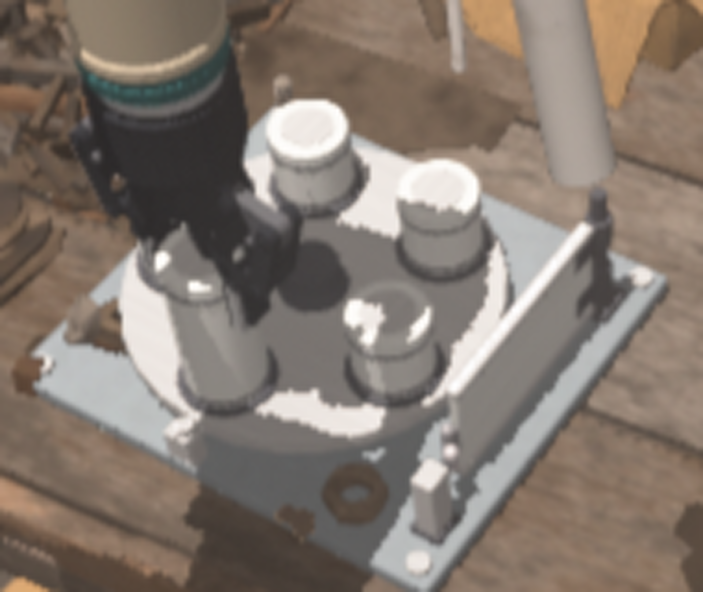

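View pics/top4.png

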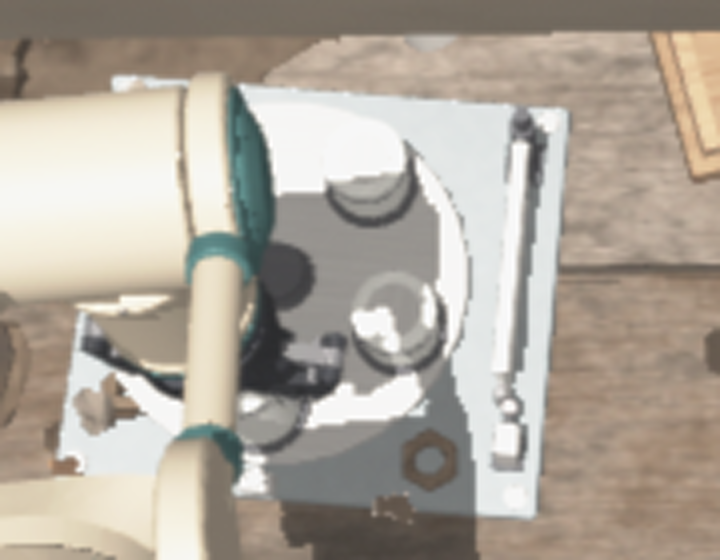

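The guard is still shut, the nut is in place, and the tall canister is gripped a little left of the pointer. The rear low canisters' tops are at scene crop (308,130) and (439,190). At the goal the line joining them is parallel to the fixture's y axis, so I'll use it and a circle fit of the gripped path to get the remaining angle.

```bash
cat > m2.py <<'E'
from h import *
from scipy.optimize import least_squares
P=np.array([(.6333,.1516),(.605,.1784),(.5671,.1882),(.5286,.178),(.4999,.1501),(.4887,.1184)])
f=least_squares(lambda c:np.hypot(*(P-c[:2]).T)-c[2],[.565,.107,.08]);print("fit",f.x.round(4),f.fun.round(4))
f=least_squares(lambda c:np.hypot(*(P-c).T)-.08,[.565,.107]);print("fit80",f.x.round(4),f.fun.round(4))
s=optics.get_image("scene")
cs=lambda x,y:((x+.5)/3.7-.5+160,(y+.5)/3.7-.5+140)
A,B=[onz(s,cs(*p),.086)[:2] for p in[(308,130),(439,190)]]
v=A-B;print("A,B",A.round(4),B.round(4),np.linalg.norm(v).round(4),"line yaw",np.arctan2(-v[0],v[1]).round(4))
# fixture yaw in scene: rear-right, front-right plate corners and guard/post, hinge pin vs shut guard end
for n,a,b,z in[("right edge",(667,281),(430,590),.014),("guard top",(592,226),(450,388),.096),("front edge",(35,372),(425,592),.014)]:
    d=onz(s,cs(*a),z)-onz(s,cs(*b),z);print(n,np.linalg.norm(d[:2]).round(4),np.arctan2(d[1],d[0]).round(4),np.arctan2(-d[0],d[1]).round(4))
print("pointer",onz(s,cs(186,424),.041).round(4))
E
python3 m2.py
```

```text
fit [0.567  0.1094 0.0787] [-0.0001  0.0001  0.0001 -0.0001 -0.0002  0.0002]
fit80 [0.5674 0.1077] [-0.0009  0.      0.0005  0.0003 -0.0003 -0.0006]
A,B [0.6338 0.1462] [0.6253 0.054 ] 0.0926 line yaw -0.0923
right edge 0.2525 -0.0906 -1.6614
guard top 0.1358 -0.1258 -1.6966
front edge 0.2774 1.4531 -0.1176
pointer [0.4461 0.1184 0.041 ]
```

```bash
cat > m3.py <<'E'
from h import *
import cv2
t=optics.get_image("top");s=optics.get_image("scene")
def edge(r,png,pts,z,axis,rng):
    # strongest gray gradient near the guessed line, one sample per row/col, robust line fit on plane z
    g=cv2.GaussianBlur(cv2.imread(png).astype(float)[:,:,0]*1.,(0,0),.8)
    (x0,y0),(x1,y1)=pts; W=[]
    for k in np.linspace(.06,.94,70):
        x,y=x0+k*(x1-x0),y0+k*(y1-y0)
        o=np.arange(-4,4.01,.25)
        n=np.array([-(y1-y0),x1-x0]);n=n/np.hypot(*n)
        mp=np.float32([[x+n[0]*a,y+n[1]*a] for a in o])
        v=cv2.remap(g.astype(np.float32),mp[:,:1],mp[:,1:],1).ravel()
        d=np.abs(np.gradient(v));i=d.argmax();W.append(onz(r,mp[i],z)[:2])
    vx,vy,_,_=cv2.fitLine(np.float32(W),cv2.DIST_HUBER,0,.0005,.01).ravel()
    a=np.arctan2(vy,vx);return ((a+np.pi/4)%(np.pi/2)-np.pi/4).round(4)
ct=lambda x,y:((x+.5)/4-.5+170,(y+.5)/4-.5+170)
cs=lambda x,y:((x+.5)/3.7-.5+160,(y+.5)/3.7-.5+140)
print("top right",edge(t,"pics/top0.png",[ct(570,108),ct(533,517)],.014,0,0))
print("top front",edge(t,"pics/top0.png",[ct(300,500),ct(533,517)],.014,0,0), edge(t,"pics/top0.png",[ct(58,483),ct(533,517)],.014,0,0))
print("top rear",edge(t,"pics/top0.png",[ct(240,86),ct(570,108)],.014,0,0))
print("scene right",edge(s,"pics/scene0.png",[cs(667,276),cs(440,575)],.014,0,0))
print("scene front",edge(s,"pics/scene0.png",[cs(35,375),cs(410,580)],.014,0,0))
E
python3 m3.py
```

```text
top right -0.0889
top front -0.0966 -0.0885
top rear -0.0882
scene right -0.09
scene front -0.0879
```

Plate yaw refines to -0.0885, so the remaining offset is about 0.3 to 2 mm. I'll make a 1.2 mm trim, hold, and check.

Call:
hand_motion:
  segments: {"rows":[[0,-0.0012,0,-0.015],[0,0,0,0],[0,0,0,0],[0,0,0,0],[0,0,0,0]]}
  grip_n: 30

```text
clock: 10.45
position: [0.4886, 0.1176, 0.1235]
ee_rot: [0.004, 0.061, 0.998, 0.002]
contact_force: [-1.3, 5.4, 9.4]
width: 0.0477
gripper_force: 29.4
```

Call:
hand_motion:
  segments: {"rows":[[0,0,0,0],[0,0,0,0],[0,0,0,0],[0,0,0,0],[0,0,0,0]]}

```text
clock: 10.87
position: [0.4885, 0.1176, 0.1235]
ee_rot: [0.004, 0.061, 0.998, 0.002]
contact_force: [0.2, 4.8, 8.5]
width: 0.0475
gripper_force: 29.4
```

```bash
python3 -c "
from rig import readout
s=readout.get_state();print(s['position'],s['qd'].round(4),s['gripper_force'],s['contact_force'])"
```

```text
[0.48853979 0.11762873 0.12349169] [ 0.0001 -0.0006 -0.0014 -0.0024 -0.0011  0.0018] 29.420046710874885 [0.16896985 4.79633912 8.5296862 ]
```

```bash
python3 -c "
from rig import ticket
print(ticket.sign_off())"
```

```text
the job is handed in; nothing more can be done
None
```

I pushed the guard shut on its catch, turned the tall canister to the pointer (within about 2 mm by my measurements), and handed the job in with the gripper still holding it at about 29 N; no verdict was returned.

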